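# Balance a loaded rotor bar on its rest

## Robot

A 6-joint arm with a two-finger parallel gripper is mounted at the origin on a cart in front of the work surface, level with it; the furniture and walls round the work are solid. World frame = base frame: x ahead of the robot, y to its left, z up, the work surface at z = 0. Lengths are in m, angles in rad, forces in N, time in s.
With the tool pointing down it reaches from about 0.3 to 0.75 m from the base axis. Payload 8.5 kg.
Tool frame: the origin (TCP) lies between the finger pads; the fingertips stand 25 mm ahead of it and the grasp point (between the pads) lies 6 mm ahead of it (ctrl.finger_overhang is the distance from the TCP to the fingertips, in m); z points along the fingers, y is the line along which they close (so a half turn about z gives the same grasp; the last joint's range is limited). The gripper opens to 88 mm and grips with 3 to 60 N. Pads are 18 mm wide; open, the fingers measure 123 mm over their backs; the gripper's body (75 mm by 187 mm) begins 45 mm behind the grasp point.
Start: joints at [-1.477, 0.381, 1.297, -0, 1.464, -0.215], TCP at [0.167, -0.524, 0.264] pointing down, gripper open.
Joint ranges: [-3.11, 3.11], [-0.89, 2.33], [0.22, 2.48], [-1.42, 4.56], [0.17, 2.85], [-2.88, 2.88]. Speed limits (rad/s): [2.39, 2.39, 3.14, 3.14, 3.14, 3.14].

## Interface

Orientations are given as a unit quaternion [w, x, y, z].
In Python, from cell import ctrl gives the robot as it stands.
- The arm moves only by the tool move_arm, never from a script. Its argument "plan" is one flat list of numbers, 7 for each row, row after row: the shift along the world's x, y, z in mm, then the turn, a rotation vector about the world's x, y, z in degrees, then the finger opening in mm, from 0 to 88.1. A call has 1 to 10 rows; each row shifts and turns the commanded pose from where the row before left it; what a row does not reach is not made up. A row lasts 1/8 s, in which the tool goes at most 62.5 mm and 10.7 degrees, less where a joint would pass 70% of its speed; a pose out of reach is approached as far as the arm can. A call is refused whole if a number of a shift passes 62.5 or a number of a turn 10.7, either way. A call with a gripper value outside its range is refused whole. The fingers move at their own pace and stop on an object; "squeeze" is the grip in N (left out, the last holds). Time passes only in rows, so rows that do not move let the fingers close. It gives the time, the measured TCP pose, the force, the opening and the grip force at its end, in the units of the state.
- ctrl.state(): the state, without advancing time (a new reading comes with each control period).
- ctrl.snapshot(name): name is "scene" or "side" or "wrist"; returns a dict with "pixels" (400x640x3 uint8, red, green, blue), "camera_matrix" (3x3 intrinsics, pixels), "R" (3x3) and "t" (3): a world point X has camera coordinates R X + t; the wrist camera has in their place "hand_eye" (4x4, takes a point from camera to tool coordinates, whose origin is the TCP and whose axes are the flange's). Camera axes: x right, y down, z forward; pixel columns grow to the right and rows downward; lengths in m; the calibration is good to about 2 mm. A picture is of the moment at which its call begins: read the wrist's pose just before it. There is no depth.
- ctrl.close_job(): hands the job in; it is judged then, once.
The state is a dict: "clock": time; "qpos": joint angles; "qvel": joint speeds; "effort": joint torques, N m; "position": TCP position; "eef_rot": TCP orientation; "ft_force": force on the tool from outside, world axes, zero at the start; "torque": the same for the moment, N m; "finger_gap": opening from 0.0 (shut) to 1.0 (fully open); "grasp_force": force on a finger pad.
Only numpy, scipy, OpenCV 4.12 (cv2) and the standard library are available. Lean on these libraries where they do the work, as an engineer would, in place of code of your own. Each camera call takes 0.05 s, during which the arm holds its last target. There are 200 camera calls.

## Task

Lift the loaded rotor bar by trial grips just off the bench to feel where it balances, because its ballast is hidden inside and the middle is not the balance point. Then lay it in the groove of the small yellow balance rest so that it stays there level on its own, seated between the lips. Never let the bar tip noticeably, press only gently on the sprung rest, and leave the beaker, jar, dropper bottle and pale dish where they stand.

Things in the scene. Friction and masses are not known exactly. Their poses are not given: they have to be found in the camera images.
- rotor_bar: straight dark grey metal bar, 280 mm long (along its own y), 16 mm wide, red cap at the +y end, blue cap at the -y end. Origin: below its middle, level with the soles of its end feet. Underside 8 mm and top 34 mm above the origin: it stands 8 mm clear of the bench on feet at the last 14 mm of each end (caps 20 mm wide). Grip it across its 16 mm width anywhere between the caps
- balance_rest: fixed round steel foot, 76 mm across, 12 mm high, with a post that carries a yellow saddle. Origin: under the foot's centre, on the bench. The saddle's groove runs along the rest's own y, open at both ends, 22 mm wide between lips that rise 9 mm above its floor; the saddle is 34 mm over the lips, so fingers holding the bar must be beside it, not over it
- saddle_floor (a point): middle of the groove's floor, unloaded, 60 mm above the bench. The saddle is only 20 mm long along the bar: the bar stays level only if its balance point is within 10 mm of here, better 6. It is sprung: sinks 1 mm per 1.5 N, bottoms at 8 mm (12 N); under the bar alone it sinks 2 to 4 mm
- stain_beaker: purple beaker, 94 mm across, 83 mm high, origin under its centre; to be left alone
- jar_red: jar with a green lid and red contents, 54 mm across, 66 mm high, origin under its centre; to be left alone
- dropper_bottle: brown dropper bottle with red collar, 31 mm across, 87 mm high, origin under its centre; to be left alone
- petri_yellow: shallow dish with pale cream contents, 55 mm across, 14 mm high, origin under its centre; to be left alone
- bar_top (a point): middle of the bar's top face, 34 mm above its origin; white cross lines mark every 20 mm from here, the longest at the middle. The bar weighs 0.39 to 0.52 kg in all; a ballast is locked at an unknown place inside, so that the balance point lies 25 to 85 mm from this middle, on a side that cannot be seen
Things that resemble listed ones, but are neither listed nor needed, are in the scene too. Leave any orange look-alike of the balance_rest alone.

How it is judged:
On the way, in this order (a step that is already met when the one before it is completed fails the run):
1. the bar is held in the fingers, clear of the bench and level (height (world z) of rotor_bar above 0.003 m and angle between rotor_bar's own z axis and vertical below 0.1 rad and contact force between rotor_bar and the fingers above 1 N), for 0.3 s.
2. the bar is seated in the rest's groove (contact force between rotor_bar and balance_rest above 1.5 N and horizontal distance between rotor_bar and saddle_floor below 0.12 m and z of rotor_bar in the frame of balance_rest below 0.054 m), for 0.2 s.
At the end, for the whole second after the job is handed in: The bar lies at rest in the groove between the lips, its whole weight on the saddle, level within 0.06 rad (3.4 degrees), with the soles of its feet 42 to 54 mm above the bench (contact force between rotor_bar and balance_rest above 2.5 N and angle between rotor_bar's own z axis and vertical below 0.06 rad and angle between the y axis of rotor_bar and the y axis of balance_rest, either way round below 0.4 rad and z of rotor_bar in the frame of balance_rest between 0.042 and 0.054 m and linear speed of rotor_bar below 0.02 m/s); the robot touches nothing.
It fails at once if the bar tips by more than 0.2 rad (11 degrees) (angle between rotor_bar's own z axis and vertical above 0.2 rad).
It fails at once if the bar is pressed on the rest with more than 12 N (contact force between rotor_bar and balance_rest above 12 N).
It fails at once if the beaker, jar, dropper bottle or pale dish is moved by more than 30 mm (distance of any of stain_beaker, jar_red, dropper_bottle, petri_yellow from where it was at the start of the episode above 0.03 m).
It also fails if it takes over 64 s, if anything falls off the work surface, if the arm or the gripper's body presses on something with over 40 N, if the wrist force passes 120 N, or if a joint passes its speed limit or range.

## Working session

There is one attempt and no reset: what is moved stays moved. The work goes in short steps, Python scripts to look and compute and a tool call to move; the robot and the scene stay as the last step left them, time stands still between calls to the robot, and variables do not carry over. Pictures are saved under pics/ and viewed, at most 10 in all, crops included, and the job is handed in when it is done.

Besides the shell and the picture viewer there is one more tool, called after "Request:" as name(argument=value, ...) on one line, values as JSON. move_arm: Moves the arm, as the interface text tells. Its arguments: {"type":"object","properties":{"plan":{"type":"array"},"squeeze":{"type":"number"}},"required":["plan"]}

```bash
mkdir -p pics; cat > h.py <<'E'
import numpy as np, cv2, json
from cell import ctrl
def snap(n,f=None):
    s=ctrl.state(); d=ctrl.snapshot(n)
    im=np.array(d["pixels"],np.uint8)
    if f: cv2.imwrite(f"pics/{f}.png",im[:,:,::-1])
    K=np.array(d["camera_matrix"])
    if n=="wrist":
        w,x,y,z=s["eef_rot"]
        from scipy.spatial.transform import Rotation as Ro
        T=np.eye(4);T[:3,:3]=Ro.from_quat([x,y,z,w]).as_matrix();T[:3,3]=s["position"]
        M=np.linalg.inv(T@np.array(d["hand_eye"]));R,t=M[:3,:3],M[:3,3]
    else: R,t=np.array(d["R"]),np.array(d["t"])
    json.dump(dict(K=K.tolist(),R=R.tolist(),t=t.tolist()),open(f"pics/{f or n}.json","w"))
    return im,K,R,t
def load(f):
    d=json.load(open(f"pics/{f}.json"));return [np.array(d[k]) for k in "KRt"]
def px2w(f,u,v,z):
    K,R,t=load(f);r=R.T@np.linalg.solve(K,[u,v,1.]);c=-R.T@t
    return c+r*(z-c[2])/r[2]
def w2px(f,X):
    K,R,t=load(f);p=K@(R@np.array(X)+t);return p[:2]/p[2]
def tri(obs):
    A=[];b=[]
    for f,u,v in obs:
        K,R,t=load(f);r=R.T@np.linalg.solve(K,[u,v,1.]);r/=np.linalg.norm(r);c=-R.T@t
        P=np.eye(3)-np.outer(r,r);A.append(P);b.append(P@c)
    return np.linalg.lstsq(np.vstack(A),np.hstack(b),rcond=None)[0]
E
python3 - <<'E'
from h import *
snap("scene","s1");snap("side","d1");s=ctrl.state();print(s,ctrl.finger_overhang)
for f in("s1","d1"):
    K,R,t=load(f);print(-R.T@t, K[0,0])
E
```

```text
{'clock': 0.1, 'qpos': array([-1.47730994e+00,  3.81122480e-01,  1.29811531e+00, -1.30762807e-05,
        1.46360181e+00, -2.15314273e-01]), 'qvel': array([-0.00175701, -0.00150021, -0.00250717, -0.00073018, -0.00041235,
        0.0009363 ]), 'effort': array([ 3.27070331e-03, -4.38651645e+01, -2.24909502e+01,  7.14344834e-02,
        3.42153374e-02, -6.21525692e-05]), 'position': array([ 0.16712171, -0.52377859,  0.26322629]), 'eef_rot': array([-6.22713676e-04,  9.88103630e-01,  1.53788257e-01,  3.14666768e-05]), 'ft_force': array([-0.08123829, -0.23534196, -0.45690191]), 'torque': array([-0.0302374 ,  0.00640386,  0.04270009]), 'grasp_force': 0.0, 'finger_gap': 1.0001473648388803} 0.025
[0.00277802 0.64670309 1.0468763 ] 459.3516074577304
[0.59560355 0.95394446 0.71006205] 451.6319034524229
```

View pics/s1.png

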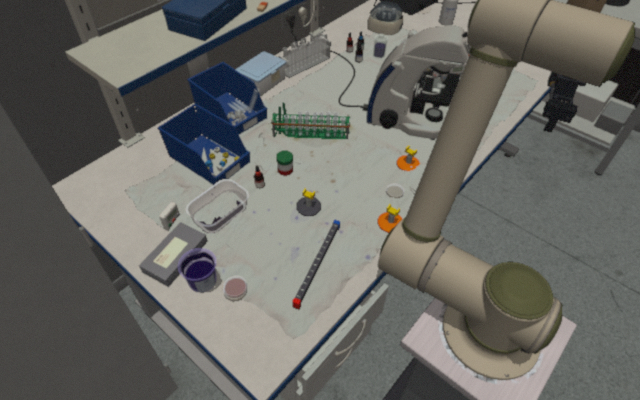

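View pics/d1.png

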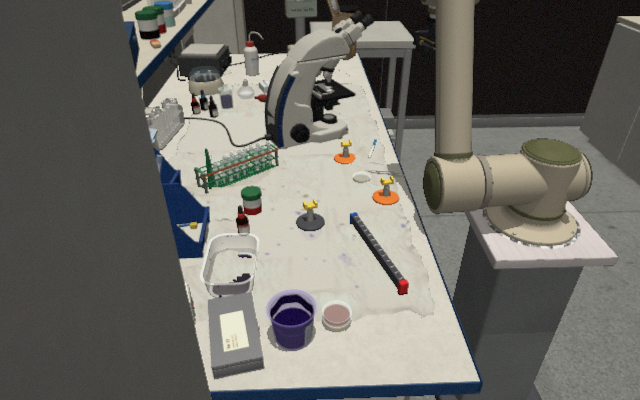

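The bar runs from red (297,302) to blue (336,225) in the scene view. There are three rest-like things: a dark steel foot with a yellow saddle at (309,203), and orange feet at (408,160) and (390,217). The dark one fits "steel foot, yellow saddle"; I'll confirm it in an enlarged crop.

```bash
python3 - <<'E'
from h import *
a=cv2.imread("pics/s1.png")[180:310,280:350];b=cv2.imread("pics/d1.png")[190:300,290:420]
a=cv2.resize(a,None,fx=4.5,fy=4.5,interpolation=3);b=cv2.resize(b,None,fx=3.7,fy=3.7,interpolation=3)
c=np.zeros((590,800,3),np.uint8);c[:a.shape[0],:a.shape[1]]=a;c[:b.shape[0],318:318+b.shape[1]]=b[:,:482]
cv2.imwrite("pics/c1.png",c)
r=px2w("s1",297.5,301,.03);bl=px2w("s1",336.5,226,.03);print(r,bl,np.linalg.norm(r-bl))
r2=px2w("d1",403,285,.03);b2=px2w("d1",354,217,.03);print(r2,b2,np.linalg.norm(r2-b2))
print(px2w("s1",309,206,.006),px2w("d1",310,222,.006))
for n,u,v in(("jar",285,170),("drop",259,186),("dishes",235,290),("dish2",395,192),("beaker",200,280),("orange",390,220)):print(n,px2w("s1",u,v,0))
E
```

```text
[0.3891257  0.25511972 0.03      ] [0.46352141 0.01293505 0.03      ] 0.2533537799295048
[0.39585531 0.26512923 0.03      ] [0.47549229 0.01581643 0.03      ] 0.2617229831000609
[ 0.58240774 -0.00590691  0.006     ] [0.58869075 0.00063645 0.006     ]
jar [ 0.74239632 -0.07126695  0.        ]
drop [0.75501506 0.03207289 0.        ]
dishes [0.54194507 0.32650139 0.        ]
dish2 [ 0.42561965 -0.22514412  0.        ]
beaker [0.63224637 0.36689372 0.        ]
orange [ 0.37462713 -0.12519179  0.        ]
```

View pics/c1.png

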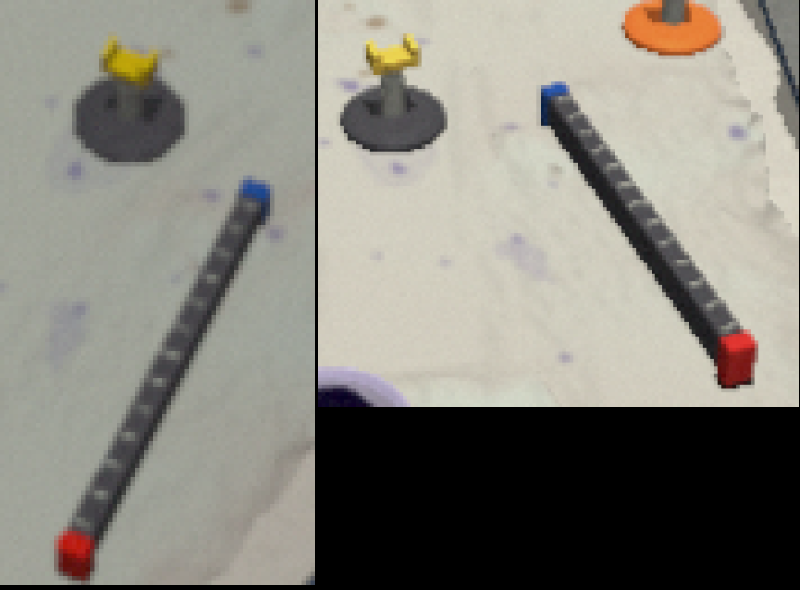

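Confirmed: the dark-foot rest at about (0.585,-0.003), bar middle at about (0.433,0.137). I'm approaching the bar while turning the tool about 90°.

Request:
move_arm(plan=[23,56,5,0,0,9,88,23,56,5,0,0,9,88,23,56,5,0,0,9,88,23,56,5,0,0,9,88,23,56,5,0,0,9,88,23,56,5,0,0,9,88,23,56,5,0,0,9,88,23,56,5,0,0,9,88,23,56,5,0,0,9,88,23,56,5,0,0,9,88])

```text
clock: 1.35
position: [0.3974, 0.0381, 0.3139]
eef_rot: [0.0, 0.588, 0.809, -0.0]
ft_force: [0.2, -1.2, -0.0]
finger_gap: 0.998
grasp_force: 0.0
```

Request:
move_arm(plan=[15,30,0,0,0,0,88,10,25,0,0,0,0,88,0,0,0,0,0,0,88])

```text
clock: 1.72
position: [0.4222, 0.0921, 0.3133]
eef_rot: [-0.0, 0.589, 0.808, -0.0]
ft_force: [-0.5, -0.2, -0.9]
finger_gap: 0.997
grasp_force: 0.0
```

```bash
python3 - <<'E'
from h import *
im,K,R,t=snap("wrist","w1");print(-R.T@t)
print(ctrl.state())
for p in ([.585,-.003,.06],[.392,.26,.034],[.47,.014,.034],[.433,.137,.034]):print(w2px("w1",p))
E
```

```text
[0.39761488 0.1688736  0.43382423]
{'clock': 1.775, 'qpos': array([-6.26449285e-02,  1.33857670e-01,  1.49719022e+00, -2.56250494e-04,
        1.51157029e+00, -3.72935409e-01]), 'qvel': array([-0.03074186, -0.01356879,  0.00879822, -0.00017958, -0.00065159,
       -0.00508324]), 'effort': array([ 1.18071970e+00, -3.00753164e+01, -2.31451249e+01,  1.40147656e-01,
        2.76700751e-02,  1.18946889e-01]), 'position': array([0.42194843, 0.09120569, 0.3133849 ]), 'eef_rot': array([-3.63599855e-04,  5.89342846e-01,  8.07882869e-01, -3.83512945e-04]), 'ft_force': array([-0.62999253,  1.09511641, -0.70864072]), 'torque': array([-0.06589664, -0.12398795,  0.02305152]), 'grasp_force': 0.0, 'finger_gap': 1.0012657488943535}
[411.41068192 267.33862956]
[336.88616587   6.66917137]
[332.04582553 223.46502339]
[335.76830035 126.50191002]
```

View pics/w1.png

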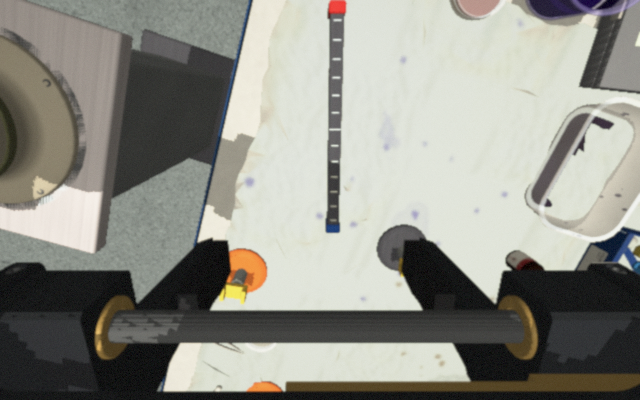

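The wrist view shows the bar from the red cap (337,8) to the blue cap (333,228), with the longest mark at (335,129). A finger hides the rest's saddle (foot at 400,247), so I'll shift to see it.

Request:
move_arm(plan=[40,-55,0,0,0,0,88,40,-55,0,0,0,0,88,30,-40,-20,0,0,0,88,0,-20,-20,0,0,0,88,0,0,0,0,0,0,88,0,0,0,0,0,0,88])

```text
clock: 2.52
position: [0.5254, -0.0699, 0.2748]
eef_rot: [0.001, 0.59, 0.807, 0.0]
ft_force: [-0.2, 0.8, 0.6]
finger_gap: 1.0
grasp_force: 0.0
```

```bash
python3 - <<'E'
from h import *
im,K,R,t=snap("wrist","w2")
m=px2w("w1",335.5,129.5,.034);r=px2w("w1",337,16,.034);b=px2w("w1",333.5,222,.034)
print(m,r,b,(r+b)/2,np.linalg.norm(r-b),np.degrees(np.arctan2(*(r-b)[1::-1])))
print(px2w("w1",400,247,.012))
p=w2px("w2",[.585,-.003,.06]);print(p,ctrl.state()["position"])
x,y=int(p[0]),int(p[1]);x0,y0=max(0,x-80),max(0,y-60);print(x0,y0)
c=cv2.resize(im[y0:y0+120,x0:x0+160,::-1],None,fx=5,fy=5,interpolation=3);cv2.imwrite("pics/c2.png",c)
E
```

```text
[0.43386378 0.13347586 0.034     ] [0.39510418 0.25139179 0.034     ] [0.4711744  0.01661998 0.034     ] [0.43313929 0.13400589 0.034     ] 0.24678832986637672 107.95324188573518
[0.580041   0.00081199 0.012     ]
[390.78077112 126.7120773 ] [ 0.52548354 -0.06959141  0.27497015]
310 66
```

View pics/c2.png

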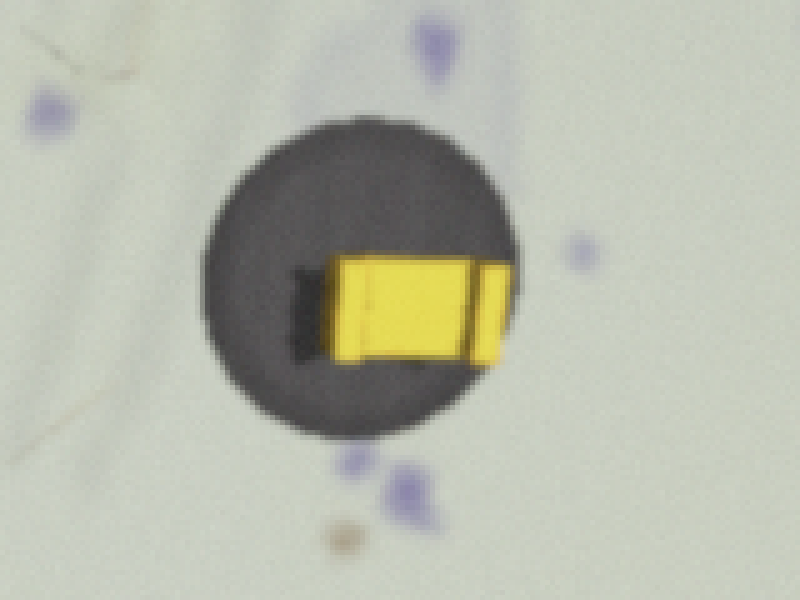

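The crop shows the yellow saddle on the dark foot. Its lip-top corners are at about (335,257), (513,263), (333,362) and (500,367) crop px, with the groove running nearly vertical in the image.

```bash
python3 - <<'E'
from h import *
f=lambda u,v,z:px2w("w2",310+u/5,66+v/5,z)
A,B,C,D=f(335,257,.069),f(512,262,.069),f(333,362,.069),f(500,367,.069)
a,b,c,d=f(365,257,.069),f(482,262,.069),f(363,362,.069),f(472,367,.069)
print((A+B+C+D)/4,(a+b+c+d)/4)
ang=lambda v:np.degrees(np.arctan2(v[1],v[0]))
print(ang(A-C),ang(B-D),ang(B-A)+90,ang(D-C)+90,ang(a-c),ang(b-d))
print([np.linalg.norm(x) for x in(A-B,C-D,A-C,B-D,a-b,c-d)])
print("foot",f(360,278,.012))
print("floor", (f(365,257,.069)+f(474,258,.06))/2,(f(363,362,.069)+f(464,362,.06))/2)
E
```

```text
[ 0.58646842 -0.0033948   0.069     ] [ 0.5865618 -0.003365   0.069    ]
109.9451936722393 106.30044701934617 106.12607980072251 105.99648435953743 110.27418234981812 107.08899191878879
[np.float64(0.03517562544096339), np.float64(0.03385963507012268), np.float64(0.020706391297872273), np.float64(0.020737090653024034), np.float64(0.023287786671723678), np.float64(0.022139310480070517)]
foot [ 0.58509632 -0.00207753  0.012     ]
floor [0.58360709 0.00660205 0.0645    ] [ 0.59026501 -0.01318779  0.0645    ]
```

The rest is at (0.586,-0.003) with its groove at about 107.5°. The bar middle is at (0.4335,0.134), axis 108°, parallel to the tool's current yaw. Going down onto the bar's middle.

Request:
move_arm(plan=[-23,51,-35,0,0,0,88,-23,51,-35,0,0,0,88,-23,51,-35,0,0,0,60,-23,51,-35,0,0,0,50,0,0,-40,0,0,0,50,0,0,-30,0,0,0,50,0,0,-20,0,0,0,50,0,0,-10,0,0,0,50,0,0,0,0,0,0,50,0,0,0,0,0,0,50])

```text
clock: 3.82
position: [0.439, 0.1233, 0.042]
eef_rot: [0.001, 0.59, 0.808, 0.001]
ft_force: [0.5, 0.4, 0.3]
finger_gap: 0.565
grasp_force: 0.0
```

```bash
cat > ft.py <<'E'
from h import *
import sys
n=int(sys.argv[1]);a=[]
for i in range(n):
    ctrl.snapshot("side");s=ctrl.state();a.append(np.r_[s["ft_force"],s["torque"]])
a=np.array(a);print(a.mean(0).round(3),(a.std(0)/n**.5).round(3));print(s["position"],s["eef_rot"],s["clock"],s["finger_gap"]*88.1,s["grasp_force"])
E
python3 ft.py 10
```

```text
[ 0.011 -0.358  0.078 -0.039 -0.098  0.001] [0.108 0.08  0.138 0.009 0.01  0.007]
[0.43854988 0.12313087 0.04119431] [1.64502782e-05 5.89957611e-01 8.07434218e-01 1.42157236e-05] 4.325 49.64948455081172 0.0
```

Request:
move_arm(plan=[-1,-1,-7,0,0,0,50,0,0,-6,0,0,0,40,0,0,0,0,0,0,25,0,0,0,0,0,0,12,0,0,0,0,0,0,8,0,0,0,0,0,0,8,0,0,0,0,0,0,8,0,0,2,0,0,0,8,0,0,2,0,0,0,8,0,0,2,0,0,0,8], squeeze=40)

```text
clock: 5.58
position: [0.4375, 0.1221, 0.0342]
eef_rot: [-0.0, 0.59, 0.807, -0.0]
ft_force: [0.1, -0.8, -4.3]
finger_gap: 0.172
grasp_force: 40.0
```

```bash
python3 ft.py 8
```

```text
[-0.412  0.131 -4.499 -0.248 -0.176  0.007] [0.198 0.079 0.199 0.01  0.01  0.009]
[0.43751396 0.12212513 0.03411694] [-2.90302752e-05  5.89963274e-01  8.07430079e-01 -3.92648663e-05] 5.975 15.753981246629683 39.99973777681589
```

The full weight is about 4.6 N and the balance point is about 48 mm toward red from this grip, roughly +36 mm from the middle. I'll set the bar down and regrip near +8 mm, where the fingers clear the saddle.

Request:
move_arm(plan=[0,0,-3,0,0,0,8,0,0,-3,0,0,0,8,0,0,0,0,0,0,8,0,0,0,0,0,0,30,0,0,0,0,0,0,30,0,0,0,0,0,0,30,-3,10,0,0,0,0,30,-3,9,0,0,0,0,30,0,0,0,0,0,0,30,0,0,0,0,0,0,30])

```text
clock: 7.22
position: [0.4316, 0.1413, 0.0282]
eef_rot: [0.0, 0.59, 0.808, 0.0]
ft_force: [0.1, 0.3, -0.6]
finger_gap: 0.339
grasp_force: 0.0
```

```bash
python3 ft.py 20
```

```text
[ 0.009 -0.082  0.157 -0.025 -0.119  0.006] [0.117 0.102 0.122 0.007 0.006 0.007]
[0.43153518 0.14113727 0.02816884] [5.78611586e-06 5.89947428e-01 8.07441659e-01 1.43506557e-07] 8.225 29.720844520681542 0.0
```

Request:
move_arm(plan=[0,0,0,0,0,0,8,0,0,0,0,0,0,8,0,0,0,0,0,0,8,0,0,0,0,0,0,8,0,0,2,0,0,0,8,0,0,2,0,0,0,8,0,0,2,0,0,0,8,0,0,2,0,0,0,8,0,0,0,0,0,0,8], squeeze=40)

```text
clock: 9.35
position: [0.4316, 0.1411, 0.0363]
eef_rot: [0.0, 0.59, 0.807, 0.0]
ft_force: [-0.3, 0.1, -4.8]
finger_gap: 0.172
grasp_force: 40.0
```

```bash
python3 ft.py 20; python3 -c "
from h import *
im,K,R,t=snap('wrist','w3');print(K,w2px('w3',[.4335,.1338,.04]))"
```

```text
[ 1.520e-01 -6.000e-02 -4.631e+00 -1.630e-01 -1.440e-01  4.000e-03] [0.11  0.078 0.115 0.005 0.006 0.007]
[0.43152606 0.14114163 0.0361477 ] [-1.25796030e-05  5.89940825e-01  8.07446483e-01 -8.78157284e-06] 10.35 15.627753054735757 39.99994218349457
[[321.17216009   0.         315.7900604 ]
 [  0.         321.17216009 194.70259071]
 [  0.           0.           1.        ]] [314.88798995 306.63407972]
```

View pics/w3.png

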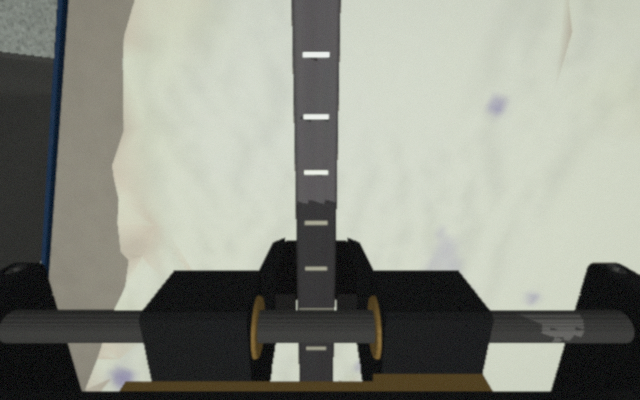

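The second trial agrees: the balance point is 29 mm toward red from this grip (W≈4.8 N). The wrist view shows marks at y = 54, 117, 173, 223 and 268, so I'll check that the bar is level against them, and check clearance to the microscope.

```bash
python3 - <<'E'
from h import *
# fit tilt: marks 20 mm apart along axis in plane through x~316
from scipy.optimize import least_squares
u=np.array([-.307,.9515,0]);g=np.array([.4315,.1411,.042])
v=np.array([54,117,173,223,268,348]);k=np.array([6,5,4,3,2,0])
def f(p):
    X=[g+(p[0]+.02*i)*u*np.cos(p[1])+np.array([0,0,p[2]+(p[0]+.02*i)*np.sin(p[1])]) for i in k]
    return [w2px("w3",x)[1]-y for x,y in zip(X,v)]
r=least_squares(f,[-.02,0,0]);print(r.x,r.cost)
for a in((385,125),(430,132),(375,120)):print(px2w("s1",*a,0))
print(px2w("d1",345,136,0),px2w("d1",285,140,0))
E
```

```text
[-2.78031724e-02  3.23234888e-03 -8.01385921e-05] 0.2954333734507704
[ 0.63130761 -0.46391767  0.        ]
[ 0.49299411 -0.53622742  0.        ]
[ 0.67378687 -0.46289022  0.        ]
[ 0.45367771 -0.52319941  0.        ] [ 0.66855121 -0.49871683  0.        ]
```

Request:
move_arm(plan=[0,0,10,0,0,0,8,0,0,20,0,0,0,8,0,0,20,0,0,0,8,0,0,18,0,0,0,8,0,0,9,0,0,0,8,10,-10,0,0,0,0,8,20,-20,0,0,0,0,8,25,-25,0,0,0,0,8,20,-20,0,0,0,0,8,10,-10,0,0,0,0,8], squeeze=55)

```text
clock: 11.65
position: [0.5175, 0.0546, 0.1123]
eef_rot: [-0.0, 0.591, 0.807, -0.0]
ft_force: [-0.4, 0.0, -4.1]
finger_gap: 0.172
grasp_force: 55.0
```

The bar is level. Continuing to above the rest, with a pause to look.

Request:
move_arm(plan=[10,-12,0,0,0,0,8,20,-22,0,0,0,0,8,23,-24,0,0,0,0,8,15,-17,0,0,0,0,8,10,-12,0,0,0,0,8,0,0,0,0,0,0,8,0,0,0,0,0,0,8])

```text
clock: 12.52
position: [0.5939, -0.0302, 0.113]
eef_rot: [-0.0, 0.59, 0.808, -0.0]
ft_force: [0.3, 0.5, -4.7]
finger_gap: 0.176
grasp_force: 55.0
```

```bash
python3 - <<'E'
from h import *
im,K,R,t=snap("wrist","w4");s=ctrl.state();print(s["position"],s["eef_rot"],s["clock"])
p=w2px("w4",[.586,-.003,.065]);print("saddle px",p)
im2,*_=snap("side","d4");q=w2px("d4",[.586,-.003,.06]);print(q)
im3,*_=snap("scene","s4");q3=w2px("s4",[.586,-.003,.06]);print(q3)
def cr(im,p,w,h,f):
    x,y=int(p[0]-w//2),int(p[1]-h//2);x=max(0,x);y=max(0,min(400-h,y));print(x,y);return cv2.resize(im[y:y+h,x:x+w,::-1],None,fx=f,fy=f,interpolation=3)
a=cr(im,p,100,150,4);b=cr(im2,q,100,75,4);c=cr(im3,q3,100,75,4)
cv2.imwrite("pics/c4.png",np.hstack([a,np.vstack([b,c])]))
E
```

```text
[ 0.5939506  -0.03010746  0.11308648] [-4.11596586e-04  5.89653554e-01  8.07656181e-01 -9.93396550e-05] 12.575
saddle px [317.15925479 191.22152072]
[310.73665967 204.15478627]
[307.35596775 193.84665604]
267 116
260 167
257 156
```

View pics/c4.png

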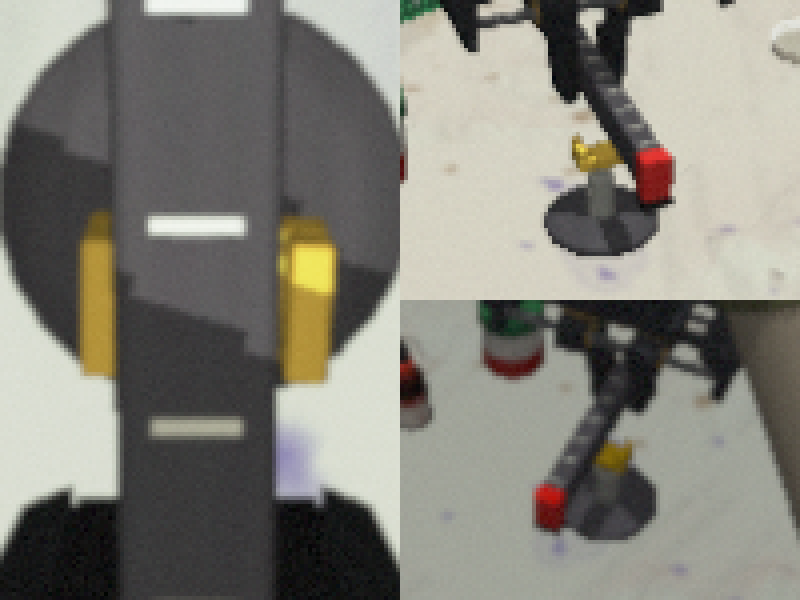

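From above, the bar is over the saddle but about 1.3 mm left of centre (bar centre crop x≈196, lips 80–335). The fingers are well clear. Correcting by (+2,-1.5) mm and lowering.

Request:
move_arm(plan=[2,-1.5,0,0,0,0,8,0,0,-6,0,0,0,8,0,0,-8,0,0,0,8,0,0,-8,0,0,0,8,0,0,-5,0,0,0,8,0,0,-2,0,0,0,8,0,0,-1,0,0,0,8,0,0,0,0,0,0,8])

```text
clock: 13.68
position: [0.5966, -0.0324, 0.0833]
eef_rot: [0.0, 0.59, 0.807, 0.0]
ft_force: [0.6, 0.2, -4.3]
finger_gap: 0.17
grasp_force: 55.0
```

```bash
python3 ft.py 4
```

```text
[-0.022 -0.125 -4.878 -0.169 -0.137 -0.008] [0.281 0.29  0.318 0.01  0.009 0.013]
[ 0.5965988  -0.03236896  0.08332893] [1.47912950e-04 5.89945870e-01 8.07442781e-01 5.90362163e-05] 13.875 15.437808480889212 54.99994721263647
```

Request:
move_arm(plan=[-0.5,0.5,-1,0,0,0,8,0,0,-1,0,0,0,8,0,0,-1,0,0,0,8,0,0,-1,0,0,0,8,0,0,-1,0,0,0,8,0,0,0,0,0,0,8])

```text
clock: 14.62
position: [0.5961, -0.0319, 0.0783]
eef_rot: [0.0, 0.59, 0.807, 0.0]
ft_force: [-1.4, -0.3, -1.0]
finger_gap: 0.176
grasp_force: 55.0
```

```bash
python3 ft.py 6
```

```text
[-0.751 -0.019 -1.538 -0.041 -0.016  0.034] [0.172 0.141 0.246 0.007 0.013 0.012]
[ 0.59607367 -0.03185754  0.07825521] [8.54368733e-05 5.89930140e-01 8.07454285e-01 2.32815940e-05] 14.925 15.454735343489507 55.00031467527151
```

Request:
move_arm(plan=[-1,0,-1,0,0,0,8,0,0,0,0,0,0,8])

```text
clock: 15.18
position: [0.5956, -0.0319, 0.0775]
eef_rot: [0.001, 0.59, 0.807, 0.0]
ft_force: [1.8, -0.2, -0.1]
finger_gap: 0.172
grasp_force: 55.0
```

```bash
python3 ft.py 10; python3 - <<'E'
from h import *
im,K,R,t=snap("wrist","w5")
cv2.imwrite("pics/c5.png",cv2.resize(im[110:260,240:400,::-1],None,fx=4,fy=4,interpolation=3))
E
```

```text
[ 2.143 -0.092 -0.063 -0.063 -0.497 -0.078] [0.062 0.19  0.123 0.016 0.009 0.007]
[ 0.5951212  -0.03191418  0.0771976 ] [1.22290256e-04 5.89974587e-01 8.07421805e-01 3.34514106e-05] 15.675 15.532690980430258 55.005525536835194
```

View pics/c5.png

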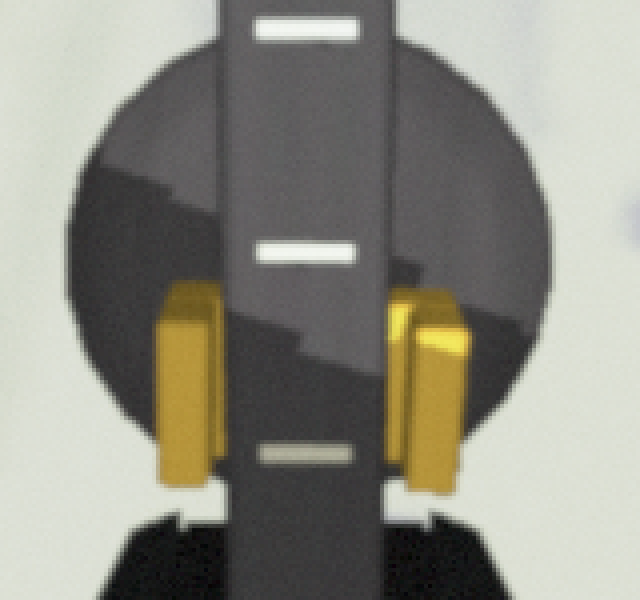

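```bash
python3 - <<'E'
from h import *
u=np.array([-.307,.952]);g=np.array([.5952,-.0319])
f=lambda x,y,z:(px2w("w5",240+x/4,110+y/4,z)[:2]-g)
P=np.array([u,[.952,.307]])
for n,a in dict(m3=(306,454,.0831),m4=(306,252,.0831),l1=(185,320,.066),l2=(185,486,.066),r1=(443,328,.066),r2=(432,493,.066),fl=(208,290,.0575),fr=(390,462,.0575),foot=(309,237,.012)).items():print(n,(P@f(*a)*1000).round(1))
K,R,t=load("w5");print(R.round(3))
E
```

```text
m3 [32.   0.3]
m4 [52.1  0.3]
l1 [ 40.3 -12.6]
l2 [ 20.9 -13.2]
r1 [39.3 15.1]
r2 [20.  14.4]
fl [ 41.2 -10.7]
fr [20.1 10.3]
foot [36.6  0.9]
[[ 0.953  0.304 -0.   ]
 [ 0.29  -0.906  0.307]
 [ 0.093 -0.293 -0.952]]
```

The saddle centre is about 30 mm from the grip and the balance point 29 mm, so they match. I'll relieve the side load, release slowly and retreat upward.

Request:
move_arm(plan=[0.7,0.2,0,0,0,0,8,0,0,0,0,0,0,8], squeeze=15)

```text
clock: 15.98
position: [0.5953, -0.0318, 0.077]
eef_rot: [-0.0, 0.59, 0.807, -0.0]
ft_force: [-0.6, -3.3, 0.3]
finger_gap: 0.179
grasp_force: 15.0
```

```bash
python3 ft.py 4
```

```text
[-0.721 -2.339 -0.024 -0.394  0.078  0.066] [0.396 0.155 0.258 0.015 0.019 0.017]
[ 0.59537954 -0.03175444  0.07701486] [-3.90128952e-04  5.89939494e-01  8.07447289e-01 -3.39829140e-04] 16.175 15.821493840281313 15.003526608925313
```

Request:
move_arm(plan=[0,-0.2,0,0,0,0,8,0,0,0,0,0,0,18,0,0,0,0,0,0,20,0,0,0,0,0,0,24,0,0,0,0,0,0,28,0,0,0,0,0,0,30])

```text
clock: 16.92
position: [0.5958, -0.0318, 0.0772]
eef_rot: [0.0, 0.59, 0.807, 0.0]
ft_force: [-0.7, -0.7, 0.5]
finger_gap: 0.339
grasp_force: 0.0
```

```bash
python3 ft.py 2; python3 - <<'E'
from h import *
im,K,R,t=snap("wrist","w6");im2,*_=snap("side","d6")
a=cv2.resize(im[0:400,120:520,::-1],(400,400));b=cv2.resize(im2[130:280,250:400,::-1],(400,400),interpolation=3)
cv2.imwrite("pics/c6.png",np.hstack([a,b]))
E
```

```text
[ 0.568  0.339 -0.379 -0.011 -0.148  0.014] [0.345 0.171 0.214 0.006 0.019 0.019]
[ 0.59573791 -0.03183052  0.07716375] [5.43717598e-07 5.89921639e-01 8.07460501e-01 7.99693294e-06] 17.025 30.026527318433107 0.0
```

View pics/c6.png

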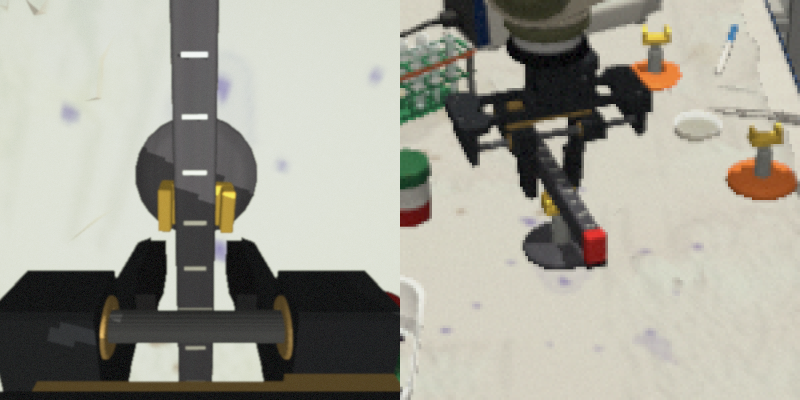

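After release the marks sit at the same rows (54, 117, 173, 223, 268), so the bar is level and seated between the lips. Retreating.

Request:
move_arm(plan=[0,0,4,0,0,0,30,0,0,10,0,0,0,30,0,0,25,0,0,0,30,0,0,40,0,0,0,30,0,0,40,0,0,0,30,0,0,20,0,0,0,30,0,0,0,0,0,0,30,0,0,0,0,0,0,30])

```text
clock: 18.12
position: [0.5953, -0.0318, 0.2153]
eef_rot: [-0.001, 0.59, 0.807, -0.0]
ft_force: [-0.2, -0.4, -1.0]
finger_gap: 0.341
grasp_force: 0.0
```

```bash
python3 - <<'E'
from h import *
a,*_=snap("side","d7")
for i in range(6): ctrl.snapshot("side")
b,*_=snap("side","d8");snap("wrist","w8");print(np.abs(a.astype(int)-b)[150:280,250:400].mean(),ctrl.state()["clock"])
w=cv2.imread("pics/w8.png")[:, 170:470];b=cv2.resize(b[150:250,250:375,::-1],(500,400),interpolation=3)
cv2.imwrite("pics/c8.png",np.hstack([w,b]))
for s in(-.028,.112,-.168):
  print(w2px("d8",np.r_[np.array([.587,-.004])+(s)*np.array([-.307,.952]),.083]))
E
```

```text
1.6656923076923076 18.575
[306.70552481 190.85211584]
[325.71885786 221.06754628]
[290.94449197 165.80514537]
```

View pics/c8.png

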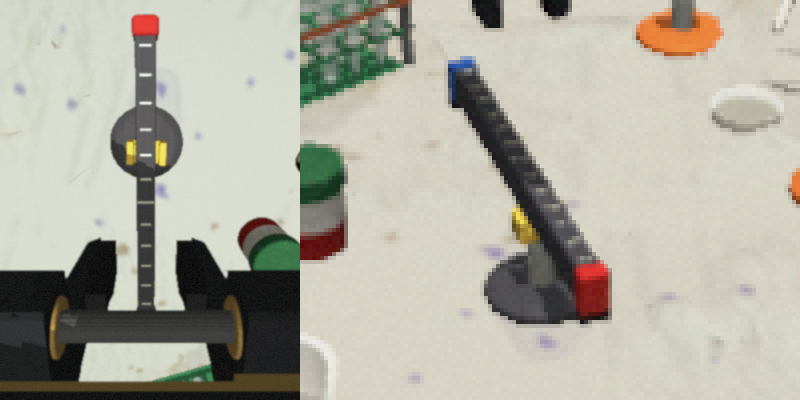

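The bar lies level and still in the groove, and the robot is clear of it. Handing in.

```bash
python3 -c "
from cell import ctrl
print(ctrl.close_job())"
```

```text
the job is handed in; nothing more can be done
None
```

The bar is balanced level in the yellow rest's groove, with its balance point about 37 mm toward the red end from the middle; I handed the job in at about 18.6 s, and no verdict came back.

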